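# Shut the draught cover and tare the lab balance

## Robot

A 7-joint arm with a two-finger parallel gripper is mounted at the origin on the work surface. World frame = base frame: x ahead of the robot, y to its left, z up, the work surface at z = 0. Lengths are in mm, angles in rad, forces in N, time in s.
With the tool pointing down it reaches from about 400 to 875 mm from the base axis. Payload 6.5 kg.
Tool frame: the origin (TCP) lies midway between the tips of the shut fingers; the grasp point (between the pads) lies 19 mm behind it; z points along the fingers, y is the line along which they close (so a half turn about z gives the same grasp; the last joint's range is limited). The gripper opens to 85 mm and grips with 20 to 120 N. Pads are 22 mm wide; open, the fingers measure 114 mm over their backs; the gripper's body (76 mm by 85 mm) begins 54 mm behind the grasp point. The pads swing forward as they close: fully open they stand 13 mm farther back than shut.
Start: joints at [1.127, 0.536, -0.004, 1.538, 0.003, 1.067, -0.071], TCP at [239.765, -604.155, 231.29] pointing down, gripper open.
Joint ranges: [-2.7, 2.7], [-0.37, 2.16], [-1.27, 1.26], [0.24, 2.4], [-1.31, 4.45], [0.19, 1.91], [-2.76, 2.76]. Speed limits (rad/s): [2.39, 2.39, 3.14, 3.14, 3.14, 3.14, 3.14].

## Interface

Orientations are given as a 3x3 rotation matrix whose columns are the frame's x, y, z axes.
In Python, from rig import monitor, grab_frame, camera_info, order gives the robot as it stands. The module is installed in compiled form; this text tells all that it offers.
- The arm moves only by the tool move_arm, never from a script. Its argument "plan" is a list of rows, each an object with "dp": the shift along the tool's x, y, z in cm, a list of three; "spin": the turn about the tool's z in degrees; "fingers": the opening, from 0 (shut) to 1 (fully open). A call has 1 to 12 rows; each row is the pose to reach, as a shift and turn from the pose commanded when the call began, along the tool's axes at that moment; what a row does not reach only later rows make up. A row lasts 1/10 s, in which the tool goes at most 50 mm and 8.59 degrees, less where a joint would pass 70% of its speed; a pose out of reach is approached as far as the arm can. A call with a gripper value outside its range is refused whole. The fingers move at their own pace and stop on an object; "squeeze" is the grip in N (left out, the last holds). Time passes only in rows, so rows that repeat a pose let the fingers close. It gives the time, the measured TCP pose, the force, the opening and the grip force at its end, in the units of the state.
- monitor.sense(): the state, without advancing time (a new reading comes with each control period).
- grab_frame(name): name is "scene" or "side" or "wrist"; returns the picture (420x560x3 uint8, red, green, blue); there is no depth.
- camera_info(name): a dict with "fx", "fy", "cx", "cy" (pixels), "k1" (the pictures are not rectified: a ray, as slopes to the right and down, at radius r is drawn at 1 + k1 r^2 times it, then the intrinsics apply), "world_from_camera" (4x4, takes a point from camera to world coordinates). Camera axes: x right, y down, z forward; pixel columns grow to the right and rows downward; lengths in mm; the calibration is good to about 2 mm. A picture is of the moment at which its call begins: read the wrist's pose just before it. camera_info takes no time and is no camera call; for the wrist camera it gives the pose at the moment of the call.
- order.close_job(): hands the job in; it is judged then, once.
The state is a dict: "time": time; "joint_pos": joint angles; "joint_velocities": joint speeds; "effort": joint torques, N m; "eef_pos": TCP position; "eef_rot": TCP orientation; "contact_force": force on the tool from outside, world axes, zero at the start; "ft_torque": the same for the moment, N m; "grip_width": opening from 0.0 (shut) to 1.0 (fully open); "gripper_force": force on a finger pad.
Only numpy, scipy, OpenCV 4.12 (cv2) and the standard library are available. Lean on these libraries where they do the work, as an engineer would, in place of code of your own. Each camera call takes 0.05 s, during which the arm holds its last target. There are 200 camera calls.

## Task

Get the lab balance ready for weighing: with your fingertips push the knob of its sliding draught cover until the cover is fully shut, and only then gently press down the long bar-shaped key (tare), let it spring back up, and withdraw. Do not press the round or the square key, and leave the beaker on the pan and the wine glass, bottle and flask around the balance where they stand.

Things in the scene. Friction and masses are not known exactly. Their poses are not given: they have to be found in the camera images.
- balance: white bench balance, fixed, 300 (its x) x 220 (its y) x 60 mm high; origin at the centre of its underside on the bench, z up. Its three keys stand in a row along its y near its front (-x) edge, 115 mm in front of the origin, 62 mm apart; the order of the keys varies. Behind them, centred at x = +60 mm, stands a clear draught box 150 x 150 mm, walls up to 135 mm above the bench, closed on top by the sliding cover
- cover_knob (a point): centre of the upright black knob (22 mm across, 30 mm tall, so its top is 15 mm above this point and the cover's upper face 15 mm below it, 141 mm above the bench) in the middle of the 150 x 150 x 6 mm grey-framed clear cover
- cover (a joint): how far the cover is open, m: 0 = fully shut against its stop (knob on the balance's x axis, at x = +60 mm), up to 0.11; it opens along the balance's +y, so it is shut by pushing the knob along the balance's -y. It slides with about 1.5 N of friction and stays where it is left
- bar_key_unit: the tare key's unit: fixed bezel, 24 x 52 mm, 4 mm high, on the balance; origin at the centre of the bezel's underside, 60 mm above the bench. It carries the bar-shaped white key cap
- bar_key_top (a point): centre of the top face of the bar-shaped (tare) key cap, 16 mm (balance x) by 44 mm (balance y), 13 mm above its unit's origin when up; it moves down with the cap
- bar_key (a joint): how far the bar key is pressed down, m: 0 = up, 0.006 = bottom. A spring lifts it: about 1.5 N to start, 4 N at 0.003 where the press registers, 6 N at the bottom
- round_key_top (a point): centre of the top face of the round key cap, 24 mm across, same height and material as the bar key
- round_key (a joint): how far the round key is pressed down, m (0 up, 0.006 bottom, same spring)
- square_key_top (a point): centre of the top face of the square key cap, 22 x 22 mm, same height and material as the bar key
- square_key (a joint): how far the square key is pressed down, m (0 up, 0.006 bottom, same spring)
- beaker: small glass beaker, 54 mm across, 50 mm tall, loose on the pan inside the draught box; origin at the centre of its underside, 70 mm above the bench
- wineglass: loose wine glass, 72 mm across, 159 mm tall, on the bench at the -y side of the balance; origin at the centre of its foot's underside
- sample_bottle: loose amber glass jar, 52 mm across, 90 mm tall, on the bench at the +y side of the balance; origin at the centre of its underside
- flask: loose conical flask, 68 mm across, 94 mm tall, on the bench at the +y side of the balance; origin at the centre of its underside
Not all that is in view belongs to the job. What is shaped like the beaker but blue is not meant.

How it is judged:
By the outcome, as a careful person would: the job done as asked, in the order asked, and still so for the second after the job is handed in, with the robot touching nothing.
It also fails if it takes over 43 s, if anything falls off the work surface, if the arm or the gripper's body presses on something with over 40 N, if the wrist force passes 120 N, or if a joint passes its speed limit or range.

## Working session

There is one attempt and no reset: what is moved stays moved. The work goes in short steps, Python scripts to look and compute and a tool call to move; the robot and the scene stay as the last step left them, time stands still between calls to the robot, and variables do not carry over. Pictures are saved under pics/ and viewed, at most 10 in all, crops included, and the job is handed in when it is done.

Besides the shell and the picture viewer there is one more tool, called after ">>>" as name(argument=value, ...) on one line, values as JSON. move_arm: Moves the arm, as the interface text tells. Its arguments: {"type":"object","properties":{"plan":{"type":"array"},"squeeze":{"type":"number"}},"required":["plan"]}

```bash
mkdir -p pics; python3 - <<'E'
from rig import monitor, grab_frame, camera_info
import cv2,numpy as np
s=monitor.sense();print(s['time'],s['eef_pos'],np.round(s['eef_rot'],3).tolist())
for n in("scene","side"):
    f=grab_frame(n);cv2.imwrite(f"pics/{n}0.png",cv2.resize(f[:,:,::-1],(800,600),interpolation=cv2.INTER_CUBIC))
    c=camera_info(n);print(n,{k:np.round(v,3).tolist() for k,v in c.items()})
E
```

```text
0.0 [ 239.52191504 -603.58322773  230.41797314] [[0.929, 0.369, -0.001], [0.369, -0.929, 0.002], [-0.0, -0.002, -1.0]]
scene {'fx': 439.947, 'fy': 439.947, 'cx': 279.536, 'cy': 216.451, 'k1': -0.008, 'world_from_camera': [[0.865, 0.319, -0.387, 947.885], [0.501, -0.524, 0.689, -574.386], [0.017, -0.79, -0.613, 640.966], [0.0, 0.0, 0.0, 1.0]]}
side {'fx': 416.671, 'fy': 416.671, 'cx': 273.234, 'cy': 210.042, 'k1': 0.019, 'world_from_camera': [[-0.856, -0.388, 0.342, 356.287], [-0.518, 0.628, -0.581, 494.316], [0.011, -0.674, -0.738, 699.558], [0.0, 0.0, 0.0, 1.0]]}
```

View pics/scene0.png

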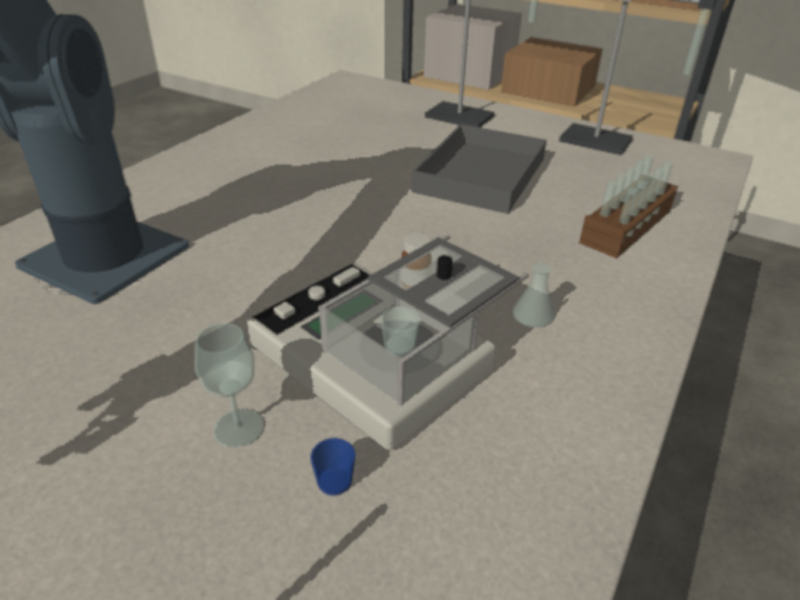

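View pics/side0.png

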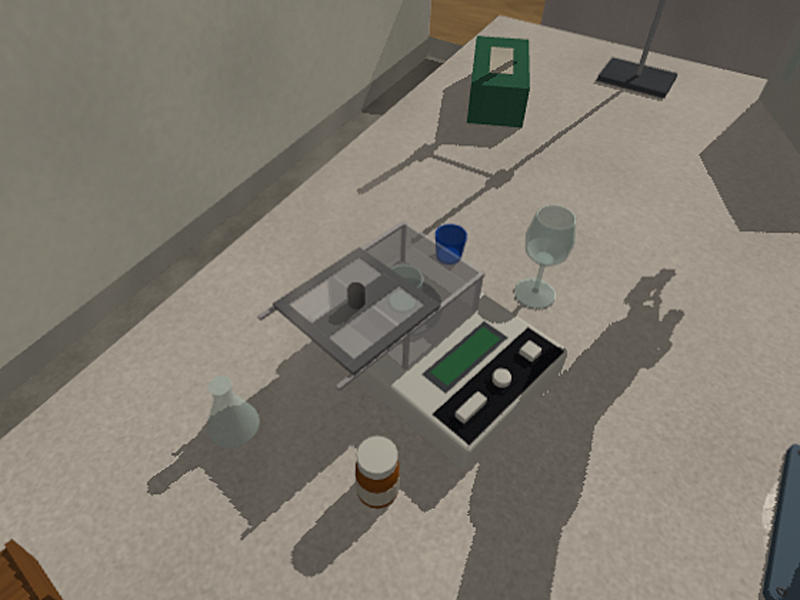

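The scene view (800 px scale) shows the knob top at about (445,259), with the bar key at (347,273), the round key at (317,290) and the square key at (284,308). In the side view the knob top is at (356,287), with the bar key at (471,404), round at (502,375) and square at (531,348). The bar key is therefore the +y end key. The wine glass stands on the -y side, with the jar and flask on the +y side.

```bash
cat > h.py <<'E'
import numpy as np
from rig import camera_info
def ray(n,u,v,z,c=None):
    c=c or camera_info(n); d=np.array([(u-c['cx'])/c['fx'],(v-c['cy'])/c['fy']]);s=d.copy()
    for _ in range(9): s=d/(1+c['k1']*(s@s))
    T=np.array(c['world_from_camera']);r=T[:3,:3]@[*s,1];o=T[:3,3]
    return o+r*(z-o[2])/r[2]
E
python3 - <<'E'
from h import *
P={'scene':dict(knob=(445,259,156),bar=(347,273,73),rnd=(317,290,73),sq=(284,308,73),glass=(239,428,0),flask=(534,312,0),jar=(417,243,90),corner=(391,437,0)),
'side':dict(knob=(356,287,156),bar=(471,404,73),rnd=(502,375,73),sq=(531,348,73),glass=(535,294,0),flask=(232,425,0),jar=(377,450,90))}
R={n:{k:ray(n,a*.7,b*.7,z) for k,(a,b,z) in d.items()} for n,d in P.items()}
for n in R:
    for k in R[n]: print(n,k,R[n][k].round(1))
for n in R:
    r=R[n]; y=r['bar']-r['sq'];L=np.hypot(*y[:2]);y/=L;x=np.array([y[1],-y[0],0])
    m=(r['bar']+r['sq']+r['rnd'])/3;o=m+115*x
    print(n,'L',L,'yaw',np.degrees(np.arctan2(x[1],x[0])),'o',o,{k:((r[k]-o)@x,(r[k]-o)@y) for k in r})
E
```

```text
scene knob [639.4 103.  156. ]
scene bar [471.9 101.1  73. ]
scene rnd [458.4  39.2  73. ]
scene sq [443.5 -22.4  73. ]
scene glass [ 490.6 -188.7    0. ]
scene flask [739.  255.2   0. ]
scene jar [536.  213.9  90. ]
scene corner [672.  -98.1   0. ]
side knob [656.8  70.1 156. ]
side bar [472.8  97.1  73. ]
side rnd [458.  37.  73.]
side sq [442.9 -23.5  73. ]
side glass [ 489.4 -190.3    0. ]
side flask [743.3 246.7   0. ]
side jar [533.4 218.   90. ]
scene L 126.75013606658632 yaw -12.931786143568331 o [570.01238961  13.54440525  73.        ] {'knob': (np.float64(47.57949301894497), np.float64(102.68125040237658)), 'bar': (np.float64(-115.2190378720853), np.float64(63.371137359185134)), 'rnd': (np.float64(-114.56192425582954), np.float64(0.007861348216050652)), 'sq': (np.float64(-115.21903787208528), np.float64(-63.3789987074012)), 'glass': (np.float64(-32.100726635491235), np.float64(-214.91724449808976)), 'flask': (np.float64(110.67617532975594), np.float64(273.3213100395407)), 'jar': (np.float64(-77.95998821862239), np.float64(187.68796777081576)), 'corner': (np.float64(124.35503960453393), np.float64(-85.94958746849316))}
side L 124.20557971032775 yaw -13.892405624306472 o [569.52776902   9.25207674  73.        ] {'knob': (np.float64(70.10514879915372), np.float64(80.0067723077515)), 'bar': (np.float64(-115.01610887488498), np.float64(62.011359212773506)), 'rnd': (np.float64(-114.96778225023004), np.float64(0.18286128478074054)), 'sq': (np.float64(-115.01610887488498), np.float64(-62.19422049755425)), 'glass': (np.float64(-29.842381415367676), np.float64(-212.98309647307454)), 'flask': (np.float64(111.68435219689147), np.float64(272.24929332596105)), 'jar': (np.float64(-85.21257564117242), np.float64(193.99017316148746))}
```

```bash
python3 - <<'E'
from h import *
a=ray('scene',445*.7,259*.7,171);b=ray('side',356*.7,287*.7,171);print(a,b)
t=np.radians(-13.4);x=np.array([np.cos(t),np.sin(t)]);y=np.array([-x[1],x[0]])
o=np.array([569.8,11.4])
for p in (a,b): print((p[:2]-o)@x,(p[:2]-o)@y)
k=o+60*x
for n,p in dict(k90=k+90*y,k130=k+130*y,k0=k,bar=o-115*x+62*y,jarb=o-82*x+191*y,flask=o+111*x+272*y).items(): print(n,p.round(1),np.hypot(*p))
E
```

```text
[648.90681051  82.02277721 171.        ] [648.49908889  81.79333871 171.        ]
60.586516512518166 87.03297160810114
60.24306664327613 86.71529073672814
k90 [649.  85.] 654.5720895306537
k130 [658.3 124. ] 669.8625145702144
k0 [628.2  -2.5] 628.1715468854552
bar [472.3  98.4] 482.4331907243785
jarb [534.3 216.2] 576.3821832738939
flask [740.8 250.3] 781.9464837284793
```

The cross-check is good: the knob is at balance (60.4, 87), so the cover is about 87 mm open. Balance yaw is about -13.4° and its origin is (570, 11). Next I move above the +y side of the knob with fingers shut.

>>> move_arm(plan=[{"dp":[4.7,-3.7,-2],"spin":6,"fingers":0},{"dp":[9.4,-7.4,-3],"spin":12,"fingers":0},{"dp":[14,-11.2,-3],"spin":18,"fingers":0},{"dp":[18.7,-14.9,-3],"spin":24,"fingers":0},{"dp":[23.4,-18.6,-3],"spin":30,"fingers":0},{"dp":[28,-22.3,-3],"spin":35,"fingers":0},{"dp":[32.7,-26.1,-3],"spin":35,"fingers":0},{"dp":[37.4,-29.8,-3],"spin":35,"fingers":0},{"dp":[42,-33.5,-3],"spin":35,"fingers":0},{"dp":[46.7,-37.2,-3],"spin":35,"fingers":0},{"dp":[51.4,-41,-3],"spin":35,"fingers":0},{"dp":[56,-44.7,-3],"spin":35,"fingers":0}])

```text
time: 1.3
eef_pos: [536.4, -84.7, 261.1]
eef_rot: [[0.973, -0.231, -0.0], [-0.231, -0.973, -0.0], [-0.0, 0.0, -1.0]]
contact_force: [1.2, -0.1, 0.1]
grip_width: -0.002
gripper_force: 0.0
```

```bash
cat >> h.py <<'E'
from rig import monitor
T=np.radians(-13.4);BX=np.array([np.cos(T),np.sin(T),0]);BY=np.array([-BX[1],BX[0],0]);O=np.array([569.8,11.4,0])
def st(*targets):
    s=monitor.sense();p=np.array(s['eef_pos']);R=np.array(s['eef_rot'])
    b=p-O;print('t',s['time'],'p',p.round(1),'bal',(b@BX).round(1),(b@BY).round(1),'F',np.round(s['contact_force'],1),'j',np.round(s['joint_pos'],2),'grip',s['grip_width'])
    yaw=np.degrees(np.arctan2(R[1,0],R[0,0]));print('yaw',yaw,'spin needed',yaw+13.4,R[:,2].round(3))
    for t in targets: print(t,'dp cm',(R.T@(O+BX*t[0]+BY*t[1]+[0,0,t[2]]-p)/10).round(2))
E
python3 -c "
from h import *
st((60,138,230))"
```

```text
t 1.3 p [536.4 -84.7 261.1] bal -10.2 -101.2 F [ 1.2 -0.1  0.1] j [ 0.19  0.33 -0.15  1.79  0.05  1.03 -1.78] grip -0.0017538713606834481
yaw -13.363036490586254 spin needed 0.03696350941374682 [-0. -0. -1.]
(60, 138, 230) dp cm [  7.04 -23.92   3.1 ]
```

>>> move_arm(plan=[{"dp":[1.4,-4.6,0],"spin":0,"fingers":0},{"dp":[2.8,-9.2,0],"spin":0,"fingers":0},{"dp":[4.2,-13.8,0],"spin":0,"fingers":0},{"dp":[5.6,-18.4,0],"spin":0,"fingers":0},{"dp":[7,-23,0],"spin":0,"fingers":0},{"dp":[7,-23.5,1.5],"spin":0,"fingers":0},{"dp":[7,-23.5,1.5],"spin":0,"fingers":0},{"dp":[7,-23.5,1.5],"spin":0,"fingers":0}])

```text
time: 2.1
eef_pos: [657.6, 124.1, 245.5]
eef_rot: [[0.973, -0.232, -0.002], [-0.232, -0.973, -0.002], [-0.002, 0.002, -1.0]]
contact_force: [-1.2, -0.7, 0.1]
grip_width: -0.0
gripper_force: 0.0
```

```bash
python3 - <<'E'
from h import *
from rig import grab_frame
import cv2
st((60,138,151))
for n in('wrist','side'): 
    c=camera_info(n)
    f=grab_frame(n); np.save(f'pics/{n}c.npy',c,allow_pickle=True)
    if n=='wrist': cv2.imwrite('pics/w1.png',cv2.resize(f[:,:,::-1],(800,600)))
    else: cv2.imwrite('pics/s1.png',cv2.resize(f[100:320,150:450,::-1],(800,587),interpolation=cv2.INTER_CUBIC))
E
```

```text
t 2.1 p [657.6 124.1 245.5] bal 59.3 130.0 F [-1.2 -0.7  0.1] j [-0.13  0.57 -0.19  1.46  0.11  1.13 -2.14] grip -0.00023996696614972127
yaw -13.426876940700147 spin needed -0.02687694070014679 [-0.002 -0.002 -1.   ]
(60, 138, 151) dp cm [ 0.08 -0.82  9.45]
```

View pics/w1.png

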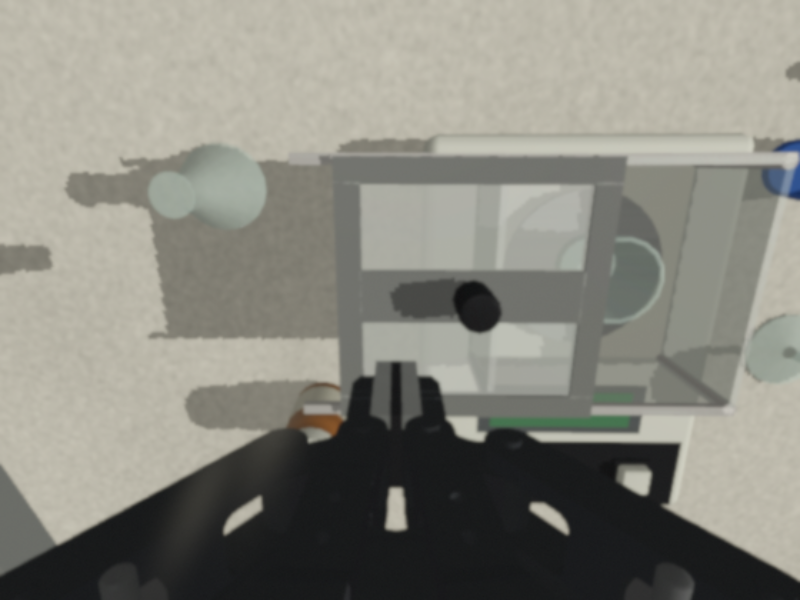

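View pics/s1.png

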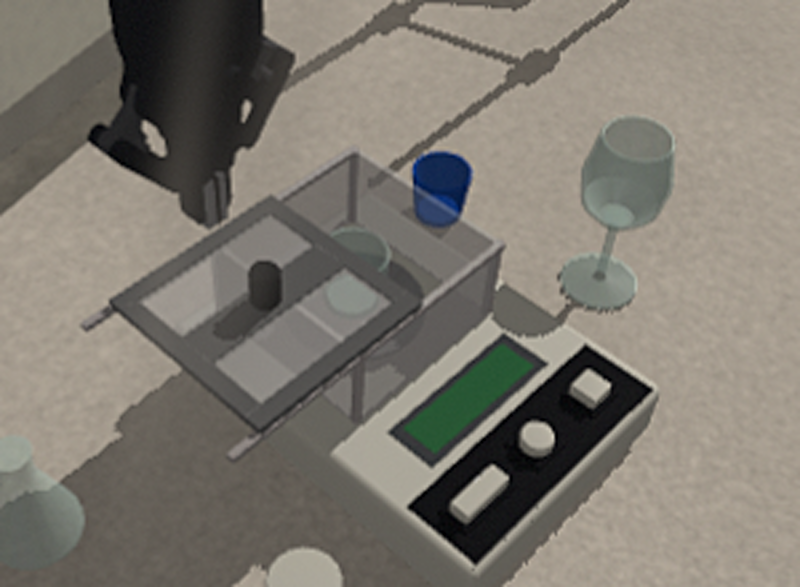

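The wrist view shows the knob top at (481,312), just ahead of the shut fingers at (397,375). The box, beaker and keys are where I measured them. I lower the fingers beside the knob.

>>> move_arm(plan=[{"dp":[0.1,-0.8,2],"spin":0,"fingers":0},{"dp":[0.1,-0.8,5],"spin":0,"fingers":0},{"dp":[0.1,-0.8,7.5],"spin":0,"fingers":0},{"dp":[0.1,-0.8,9],"spin":0,"fingers":0},{"dp":[0.1,-0.8,9.3],"spin":0,"fingers":0},{"dp":[0.1,-0.8,9.3],"spin":0,"fingers":0},{"dp":[0.1,-0.8,9.3],"spin":0,"fingers":0}])

```text
time: 2.9
eef_pos: [662.2, 133.5, 154.9]
eef_rot: [[0.973, -0.231, 0.002], [-0.231, -0.973, 0.001], [0.002, -0.001, -1.0]]
contact_force: [-0.0, -0.4, 0.2]
grip_width: -0.003
gripper_force: 0.0
```

```bash
python3 - <<'E'
from h import *
st((60,110,151),(60,30,151))
c=np.load('pics/wristc.npy',allow_pickle=True).item()
k=ray('',481*.7,312*.7,171,c)-O;print('knob',k@BX,k@BY)
E
```

```text
t 2.9 p [662.2 133.5 154.9] bal 61.6 140.2 F [-0.  -0.4  0.2] j [-0.15  0.67 -0.18  1.52  0.14  0.97 -2.17] grip -0.002547974634810869
yaw -13.37775097382822 spin needed 0.022249026171779818 [ 0.002  0.001 -1.   ]
(60, 110, 151) dp cm [-0.16  3.02  0.39]
(60, 30, 151) dp cm [-0.16 11.02  0.38]
knob 62.26504237184146 87.823713257382
```

>>> move_arm(plan=[{"dp":[0,1,0.1],"spin":0,"fingers":0},{"dp":[0,2,0.1],"spin":0,"fingers":0},{"dp":[0,2.7,0.1],"spin":0,"fingers":0},{"dp":[0,3.4,0.1],"spin":0,"fingers":0},{"dp":[0,4.2,0.1],"spin":0,"fingers":0},{"dp":[0,5,0.1],"spin":0,"fingers":0},{"dp":[0,5.8,0.1],"spin":0,"fingers":0},{"dp":[0,6.6,0.1],"spin":0,"fingers":0},{"dp":[0,7.4,0.1],"spin":0,"fingers":0},{"dp":[0,8.2,0.1],"spin":0,"fingers":0},{"dp":[0,8.8,0.1],"spin":0,"fingers":0},{"dp":[0,9.4,0.1],"spin":0,"fingers":0}])

```text
time: 4.1
eef_pos: [639.2, 41.6, 152.2]
eef_rot: [[0.973, -0.231, -0.0], [-0.231, -0.973, 0.0], [-0.0, 0.0, -1.0]]
contact_force: [-0.2, 2.4, 1.3]
grip_width: -0.001
gripper_force: 0.9
```

>>> move_arm(plan=[{"dp":[0,0.4,0],"spin":0,"fingers":0},{"dp":[0,0.6,0],"spin":0,"fingers":0},{"dp":[0,0.8,0],"spin":0,"fingers":0},{"dp":[0,0.8,0],"spin":0,"fingers":0}])

```text
time: 4.5
eef_pos: [637.4, 34.0, 152.1]
eef_rot: [[0.973, -0.231, -0.001], [-0.231, -0.973, -0.0], [-0.0, 0.0, -1.0]]
contact_force: [0.0, 1.0, 0.3]
grip_width: -0.002
gripper_force: 0.2
```

```bash
python3 -c "
from h import *
st((60,22,154))"
```

```text
t 4.5 p [637.4  34.  152.1] bal 60.5 37.7 F [0.  1.  0.3] j [ 0.    0.61 -0.18  1.63  0.13  0.92 -2.03] grip -0.0019320021181057083
yaw -13.352576920699809 spin needed 0.04742307930019152 [-0.001 -0.    -1.   ]
(60, 22, 154) dp cm [-0.05  1.57 -0.19]
```

>>> move_arm(plan=[{"dp":[0,0.4,0],"spin":0,"fingers":0},{"dp":[0,0.7,0],"spin":0,"fingers":0},{"dp":[0,0.9,0],"spin":0,"fingers":0},{"dp":[0,1,0],"spin":0,"fingers":0},{"dp":[0,1,0],"spin":0,"fingers":0}])

```text
time: 5.0
eef_pos: [635.0, 24.2, 152.1]
eef_rot: [[0.973, -0.231, -0.001], [-0.231, -0.973, -0.0], [-0.0, 0.0, -1.0]]
contact_force: [-0.7, 0.9, -0.1]
grip_width: 0.002
gripper_force: 0.2
```

>>> move_arm(plan=[{"dp":[0,0.15,0],"spin":0,"fingers":0},{"dp":[0,0.3,0],"spin":0,"fingers":0},{"dp":[0,0.3,0],"spin":0,"fingers":0},{"dp":[0,0.3,0],"spin":0,"fingers":0}])

```text
time: 5.4
eef_pos: [634.5, 21.4, 152.2]
eef_rot: [[0.973, -0.231, -0.0], [-0.231, -0.973, -0.0], [-0.0, 0.0, -1.0]]
contact_force: [-0.2, -0.3, -0.1]
grip_width: 0.0
gripper_force: 0.3
```

>>> move_arm(plan=[{"dp":[0,0.15,0],"spin":0,"fingers":0},{"dp":[0,0.3,0],"spin":0,"fingers":0},{"dp":[0,0.3,0],"spin":0,"fingers":0},{"dp":[0,0.3,0],"spin":0,"fingers":0}])

```text
time: 5.8
eef_pos: [634.2, 20.3, 152.3]
eef_rot: [[0.973, -0.23, 0.001], [-0.23, -0.973, 0.002], [0.0, -0.002, -1.0]]
contact_force: [1.1, 4.7, -2.4]
grip_width: 0.002
gripper_force: 2.6
```

```bash
python3 -c "
from h import *
st((60,22,154))"
```

```text
t 5.8 p [634.2  20.3 152.3] bal 60.6 23.6 F [ 1.1  4.7 -2.4] j [ 0.02  0.61 -0.18  1.64  0.13  0.91 -2.  ] grip 0.002484984486594008
yaw -13.287593430029581 spin needed 0.11240656997041931 [ 0.001  0.002 -1.   ]
(60, 22, 154) dp cm [-0.06  0.16 -0.17]
```

>>> move_arm(plan=[{"dp":[0,0.2,0],"spin":0,"fingers":0},{"dp":[0,0.3,0],"spin":0,"fingers":0},{"dp":[0,0.3,0],"spin":0,"fingers":0},{"dp":[0,0.3,0],"spin":0,"fingers":0}])

```text
time: 6.2
eef_pos: [634.1, 20.1, 152.4]
eef_rot: [[0.974, -0.228, 0.002], [-0.228, -0.974, 0.005], [0.001, -0.005, -1.0]]
contact_force: [3.3, 9.5, -4.3]
grip_width: -0.003
gripper_force: 5.2
```

At the hard stop: force is rising with no motion. I back off, lift and check.

>>> move_arm(plan=[{"dp":[0,-0.8,0],"spin":0,"fingers":0},{"dp":[0,-2,0],"spin":0,"fingers":0},{"dp":[0,-3,0],"spin":0,"fingers":0},{"dp":[0,-3,-3],"spin":0,"fingers":0},{"dp":[0,-3,-7],"spin":0,"fingers":0},{"dp":[-4,-3,-8],"spin":0,"fingers":0},{"dp":[-8,-3.5,-8],"spin":0,"fingers":0},{"dp":[-12,-4,-8],"spin":0,"fingers":0},{"dp":[-16,-4,-8],"spin":0,"fingers":0},{"dp":[-17.5,-4,-8],"spin":0,"fingers":0},{"dp":[-17.5,-4,-8],"spin":0,"fingers":0}])

```text
time: 7.3
eef_pos: [470.3, 95.9, 232.6]
eef_rot: [[0.974, -0.229, -0.0], [-0.229, -0.974, -0.001], [-0.0, 0.001, -1.0]]
contact_force: [0.2, -0.1, 0.0]
grip_width: 0.0
gripper_force: 0.0
```

```bash
python3 - <<'E'
from h import *
from rig import grab_frame
import cv2
st((-115,62,110),(-115,62,73))
f=grab_frame('side');cv2.imwrite('pics/s2.png',cv2.resize(f[100:320,150:450,::-1],(800,587),interpolation=cv2.INTER_CUBIC))
f=grab_frame('scene');cv2.imwrite('pics/c2.png',cv2.resize(f[100:320,130:430,::-1],(800,587),interpolation=cv2.INTER_CUBIC))
E
```

```text
t 7.3 p [470.3  95.9 232.6] bal -116.4 59.2 F [ 0.2 -0.1  0. ] j [-0.08  0.26 -0.25  1.96  0.08  0.93 -2.17] grip 0.0002527885552338193
yaw -13.217827996357672 spin needed 0.18217200364232866 [-0.    -0.001 -1.   ]
(-115, 62, 110) dp cm [ 0.14 -0.29 12.26]
(-115, 62, 73) dp cm [ 0.14 -0.29 15.96]
```

View pics/s2.png

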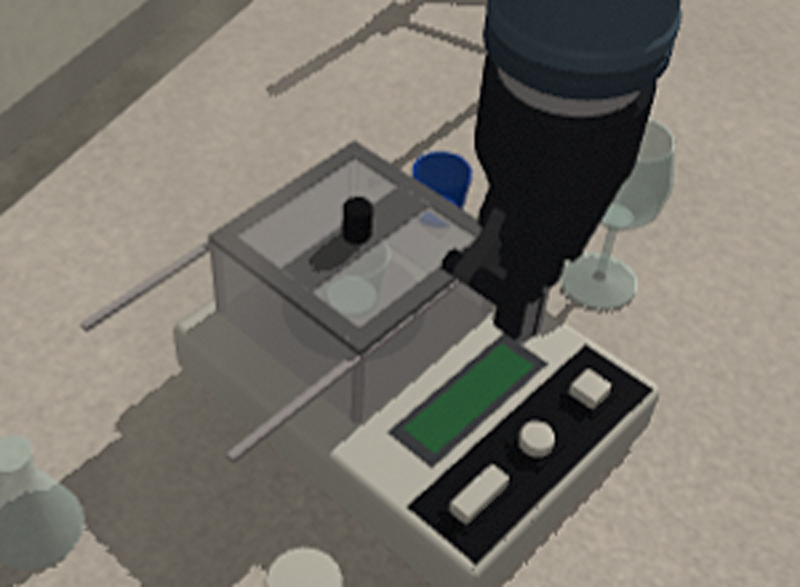

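View pics/c2.png

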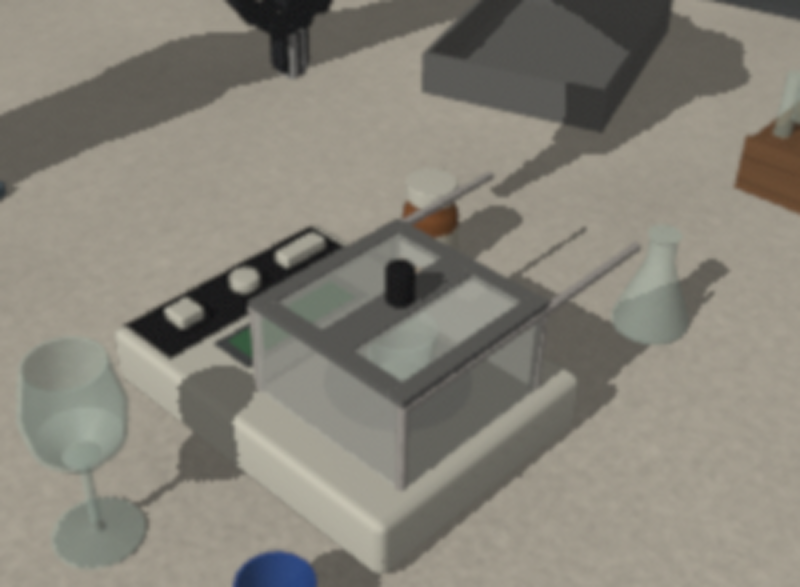

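The cover's frame now sits flush over the box walls, with the knob at (357,215) in the side crop and (400,280) in the scene crop. The glassware is undisturbed and the fingers are above the bar key. I go down slowly.

>>> move_arm(plan=[{"dp":[0.1,-0.3,4],"spin":0,"fingers":0},{"dp":[0.1,-0.3,8],"spin":0,"fingers":0},{"dp":[0.1,-0.3,11],"spin":0,"fingers":0},{"dp":[0.1,-0.3,13],"spin":0,"fingers":0},{"dp":[0.1,-0.3,14],"spin":0,"fingers":0},{"dp":[0.1,-0.3,14],"spin":0,"fingers":0},{"dp":[0.1,-0.3,14],"spin":0,"fingers":0},{"dp":[0.1,-0.3,14],"spin":0,"fingers":0}])

```text
time: 8.2
eef_pos: [475.0, 98.0, 93.3]
eef_rot: [[0.973, -0.231, 0.002], [-0.231, -0.973, 0.0], [0.002, -0.001, -1.0]]
contact_force: [-0.3, 0.3, -0.1]
grip_width: 0.003
gripper_force: 0.0
```

```bash
python3 - <<'E'
from h import *
from rig import grab_frame
import cv2
st((-115,62,73))
for n,u,v in(('side',283.9,177.3),('scene',280,200)):
    k=ray(n,u,v,171)-O;print('knob',k@BX,k@BY)
f=grab_frame('side');cv2.imwrite('pics/s3.png',cv2.resize(f[180:330,250:450,::-1],(800,600),interpolation=cv2.INTER_CUBIC))
E
```

```text
t 8.2 p [475.   98.   93.3] bal -112.3 62.3 F [-0.3  0.3 -0.1] j [-0.13  0.48 -0.21  2.06  0.17  0.61 -2.25] grip 0.00262377001908971
yaw -13.366889407013181 spin needed 0.0331105929868194 [ 0.002  0.    -1.   ]
(-115, 62, 73) dp cm [-0.28  0.03  2.03]
knob 59.02300042293302 -0.17786696837644186
knob 59.935408982722564 -1.4505490014087026
```

View pics/s3.png

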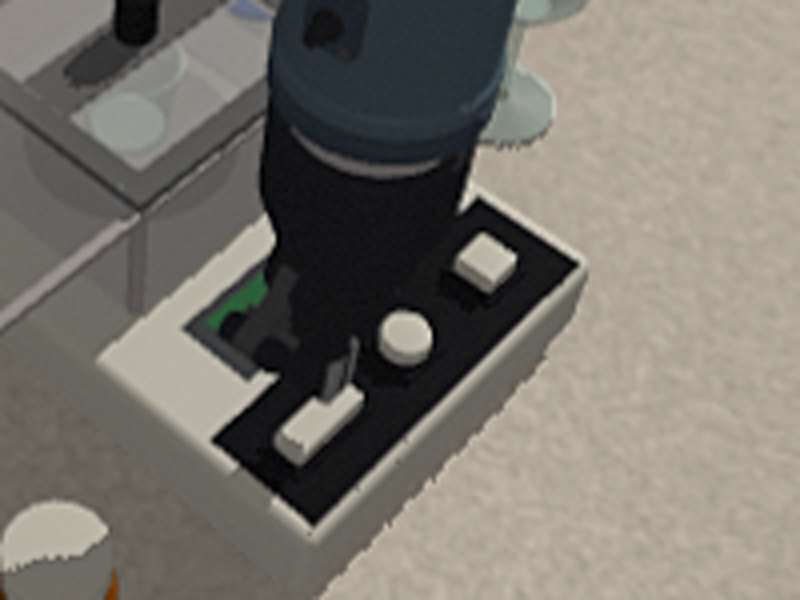

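Knob measures at y≈0, so the cover is shut. The side crop shows the fingertips at (340,385), directly above the bar cap at (320,425) and clear of the round key. I press gently.

>>> move_arm(plan=[{"dp":[-0.2,0,0.5],"spin":0,"fingers":0},{"dp":[-0.2,0,1.1],"spin":0,"fingers":0},{"dp":[-0.2,0,1.5],"spin":0,"fingers":0},{"dp":[-0.2,0,1.8],"spin":0,"fingers":0},{"dp":[-0.2,0,1.8],"spin":0,"fingers":0},{"dp":[-0.2,0,1.8],"spin":0,"fingers":0}])

```text
time: 8.85
eef_pos: [471.9, 98.3, 74.2]
eef_rot: [[0.973, -0.231, -0.0], [-0.231, -0.973, -0.0], [-0.0, 0.0, -1.0]]
contact_force: [-0.4, -0.9, 0.3]
grip_width: -0.002
gripper_force: 0.0
```

>>> move_arm(plan=[{"dp":[0,0,0.15],"spin":0,"fingers":0},{"dp":[0,0,0.3],"spin":0,"fingers":0},{"dp":[0,0,0.3],"spin":0,"fingers":0},{"dp":[0,0,0.3],"spin":0,"fingers":0}])

```text
time: 9.25
eef_pos: [472.2, 98.4, 71.5]
eef_rot: [[0.973, -0.231, 0.001], [-0.231, -0.973, 0.0], [0.0, -0.0, -1.0]]
contact_force: [-0.4, -0.2, 2.7]
grip_width: 0.003
gripper_force: 1.3
```

>>> move_arm(plan=[{"dp":[0,0,0.15],"spin":0,"fingers":0},{"dp":[0,0,0.3],"spin":0,"fingers":0},{"dp":[0,0,0.35],"spin":0,"fingers":0},{"dp":[0,0,0.35],"spin":0,"fingers":0}])

```text
time: 9.65
eef_pos: [472.2, 98.4, 67.9]
eef_rot: [[0.973, -0.231, 0.001], [-0.231, -0.973, 0.0], [0.0, -0.0, -1.0]]
contact_force: [0.1, 0.3, 5.4]
grip_width: 0.001
gripper_force: 2.6
```

Pressed about 5 mm at 5.4 N, past the 4 N register point. I release and withdraw upward.

>>> move_arm(plan=[{"dp":[0,0,-0.3],"spin":0,"fingers":0},{"dp":[0,0,-0.8],"spin":0,"fingers":0},{"dp":[0,0,-2],"spin":0,"fingers":0},{"dp":[0,0,-5],"spin":0,"fingers":0},{"dp":[0,0,-9],"spin":0,"fingers":0},{"dp":[0,0,-13],"spin":0,"fingers":0},{"dp":[0,0,-17],"spin":0,"fingers":0},{"dp":[0,0,-17],"spin":0,"fingers":0},{"dp":[0,0,-17],"spin":0,"fingers":0},{"dp":[0,0,-17],"spin":0,"fingers":0}])

```text
time: 10.65
eef_pos: [470.8, 98.0, 237.0]
eef_rot: [[0.973, -0.231, -0.002], [-0.231, -0.973, -0.001], [-0.002, 0.001, -1.0]]
contact_force: [0.6, 0.4, -0.3]
grip_width: -0.002
gripper_force: 0.0
```

```bash
python3 - <<'E'
from h import *
from rig import grab_frame
import cv2
st()
f=grab_frame('side');cv2.imwrite('pics/s4.png',cv2.resize(f[100:340,130:450,::-1],(800,600),interpolation=cv2.INTER_CUBIC))
E
```

```text
t 10.65 p [470.8  98.  237. ] bal -116.3 61.3 F [ 0.6  0.4 -0.3] j [-0.08  0.26 -0.26  1.95  0.08  0.94 -2.18] grip -0.00243723110629832
yaw -13.345925198810573 spin needed 0.054074801189427646 [-0.002 -0.001 -1.   ]
```

View pics/s4.png

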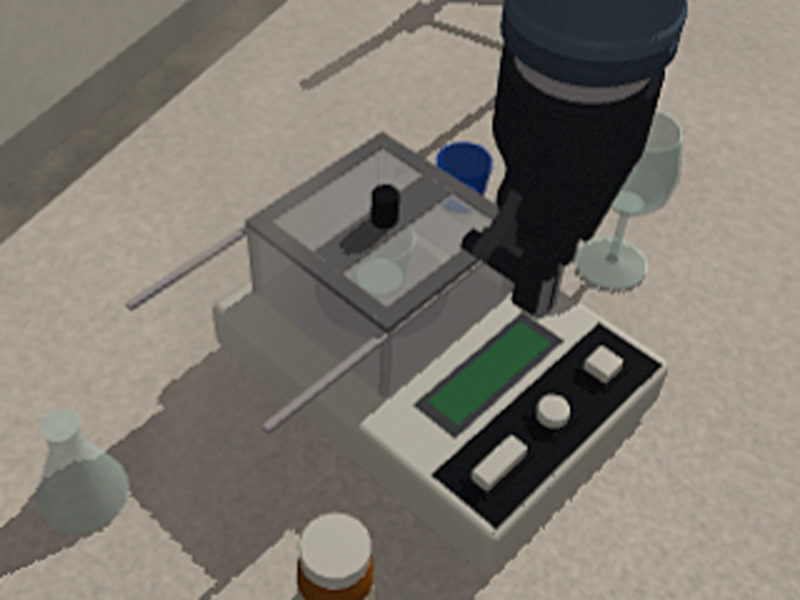

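The cover is still shut with its knob at (385,207), the bar key is back up at (499,462), and everything else stands as before. The gripper is clear of it all.

```bash
python3 -c "
from rig import order
print(order.close_job())"
```

```text
the job is handed in; nothing more can be done
None
```

I pushed the cover shut to its stop, then pressed the bar (tare) key about 5 mm (5.4 N) and let it spring back. I withdrew and handed the job in at about 11 s, with the other keys and the glassware untouched; no verdict was returned.

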